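Sweep loose paint-bottle caps through the gate into the drop slot

ROBOT

A 6-joint arm with a two-finger parallel gripper is mounted at the origin on the work surface. World frame = base frame: x ahead of the robot, y to its left, z up, the work surface at z = 0. Lengths are in m, angles in rad, forces in N, time in s.
With the tool pointing down it reaches from about 0.375 to 0.9 m from the base axis. Payload 3.1 kg.
Tool frame: the origin (TCP) lies between the finger pads; the fingertips stand 17 mm ahead of it and the grasp point (between the pads) lies 2 mm behind it; z points along the fingers, y is the direction in which the jaws open and shut (so a half turn about z gives the same grasp; the last joint's range is limited). The gripper opens to 85 mm and grips with 20 to 120 N. Pads are 22 mm wide; open, the fingers measure 114 mm over their backs; the gripper's body (76 mm by 85 mm) begins 54 mm behind the grasp point. The pads swing forward as they close: fully open they stand 13 mm farther back than shut.
Start: joints at [-0.178, 0.527, 1.433, -0, 1.181, -0.178], TCP at [0.625, 0, 0.248] pointing down, gripper open.
Joint ranges: [-3.08, 3.08], [-0.75, 2.2], [0.22, 2.44], [-1.43, 4.57], [0, 2.65], [-2.85, 2.85]. Speed limits (rad/s): [2.79, 2.79, 3.14, 3.14, 3.14, 3.14].

INTERFACE

Orientations are given as a 3x3 rotation matrix whose columns are the frame's x, y, z axes.
In Python, from rig import * gives the robot as it stands.
- The arm moves only by the shell command python3 -m creep 'ROWS'. ROWS is JSON, a list of rows, each a list of 5 numbers: the opening, from 0 (shut) to 1 (fully open), then the shift along the tool's x, y, z in units of 30 mm (1.0 is 30 mm), then the turn about the tool's z in units of 6 degrees (1.0 is 6 degrees). In form: [[claw, tx, ty, tz, turn], ...]. A call has 1 to 12 rows; each row shifts and turns the commanded pose from where the row before left it, along the tool's axes as they then stand; what a row does not reach is not made up. A row lasts 1/8 s, in which the tool goes at most 62.5 mm and 10.7 degrees, less where a joint would pass 70% of its speed; a pose out of reach is approached as far as the arm can. A call is refused whole if a number of a shift passes 1 or a number of a turn 1, either way. A call with a gripper value outside its range is refused whole. The fingers move at their own pace and stop on an object; the grip force is fixed at half the most. Time passes only in rows, so rows that do not move let the fingers close. It gives the time, the measured TCP pose, the force and the opening at its end, in the units of the state.
- get_state(): the state, without advancing time (a new reading comes with each control period).
- camera(name): name is "scene" or "side" or "wrist"; returns a dict with "pixels" (384x512x3 uint8, red, green, blue), "vertical_fov" (degrees; the focal length in pixels is half the picture's height over the tangent of half this angle, whatever the lens; pixels are square), "cx", "cy" (the principal point, pixels), "cam_to_world" (4x4, takes a point from camera to world coordinates). Camera axes: x right, y up, looking along -z (the intrinsics and any distortion apply to the point x, -y, -z); pixel columns grow to the right and rows downward; lengths in m; the calibration is good to about 2 mm. A picture is of the moment at which its call begins. There is no depth.
- sign_off(): hands the job in, once; it reports no verdict.
The state is a dict: "t": time; "joint_positions": joint angles; "joint_velocities": joint speeds; "effort": joint torques, N m; "tcp_pos": TCP position; "tcp_rot": TCP orientation; "ft_force": force on the tool from outside, world axes, zero at the start; "torque": the same for the moment, N m; "grip_width": finger opening in m.
Only numpy, scipy, OpenCV 4.12 (cv2) and the standard library are available. Lean on these libraries where they do the work, as an engineer would, in place of code of your own. Each camera call takes 0.05 s, during which the arm holds its last target.

TASK

Three loose black bottle caps lie on the white-topped sorting board. With the fingertips, sweep them along the board through the gap in the low metal fence, one at a time, so that each drops into the slot behind it before the next one follows. Push only: never pick a cap up or lift it over the fence, and leave the bottle, the jar and the roll of tape beside the board where they stand.

Things in the scene. Friction and masses are not known exactly. Their poses are not given: they have to be found in the camera images.
- tray: Sorting board, fixed: plywood block, 262 mm along x, 260 mm along y, its top (the white deck) 60 mm above the table. Origin on the table under the board; x points from the deck towards fence and slot, y to the left of that, z up. The caps' deck spans x -140 to +54 mm, y -124 to +124 mm, with a rim 10 mm high and 6 mm thick outside that at the near end and both sides. Caps fall in at the edge x = +54 mm.
- fence: Straight aluminium fence, fixed, across the deck at tray x = +55 mm: 6 mm thick, 14 mm high, 316 mm long (its y), with a gap (the gate) in its middle. Its sideways place differs from run to run. Origin: middle of the gap at deck height; axes parallel to the tray's. The gap is 40 mm wide (y -20 to +20 mm) between round posts of 5 mm radius.
- slot (a point): Middle of the floor of the open drop slot behind the fence, 6 mm above the table. In the tray's frame the slot spans x +54 to +104 mm and y -80 to +80 mm; it is 54 mm deep. Beyond it a strip 14 mm high (above the deck) closes the board.
- cap1: Loose round black plastic bottle cap, 28 mm in diameter, 15 mm high, about 11 to 20 g, lying flat on the deck. Origin at its centre, 7.5 mm above the deck. The three caps are alike.
- cap2: Loose round black plastic bottle cap, 28 mm in diameter, 15 mm high, about 11 to 20 g, lying flat on the deck. Origin at its centre, 7.5 mm above the deck. The three caps are alike.
- cap3: Loose round black plastic bottle cap, 28 mm in diameter, 15 mm high, about 11 to 20 g, lying flat on the deck. Origin at its centre, 7.5 mm above the deck. The three caps are alike.
- bottle: Bystander: yellow paint bottle, 52 mm in diameter, 105 mm tall, standing on the table to the left of the board. Origin at the centre of its underside.
- tape: Bystander: roll of tape lying flat on the table to the right of the board, 90 mm in diameter, 40 mm high. Origin at the centre of its underside.
- jar: Bystander: amber glass jar with a dark lid, 60 mm in diameter, 70 mm tall, standing on the table beyond the slot. Origin at the centre of its underside.
Things that resemble listed ones, but are neither listed nor needed, are in the scene too. What is shaped like the cap2 but orange is not meant.

How it is judged:
By the outcome, as a careful person would: the job done as asked, in the order asked, and still so for the second after the job is handed in, with the robot touching nothing.
It also fails if it takes over 72 s, if anything falls off the work surface, if the arm or the gripper's body presses on something with over 40 N, if the wrist force passes 120 N, or if a joint passes its speed limit or range.

## Working session

There is one attempt and no reset: what is moved stays moved. The work goes in short steps, Python scripts to look and compute and a shell command to move; the robot and the scene stay as the last step left them, time stands still between calls to the robot, and variables do not carry over. Pictures are saved under pics/ and viewed, and the job is handed in when it is done.

```bash
mkdir -p pics; ls; python3 - <<'E'
from rig import *
import cv2
s=get_state();print(s)
for n in ["scene","side","wrist"]:
    c=camera(n);cv2.imwrite(f"pics/{n}0.png",c["pixels"][:,:,::-1])
    print(n,{k:v for k,v in c.items() if k!="pixels"})
E
```

```text
pics
{'t': 0.0, 'joint_positions': array([-1.78472737e-01,  5.28432598e-01,  1.43389473e+00, -3.93705473e-05,
        1.18142601e+00, -1.78541734e-01]), 'joint_velocities': array([-0.00033572,  0.00188602,  0.00078891,  0.00069448, -0.00094076,
       -0.00139456]), 'effort': array([ 2.50220628e-04, -4.42344439e+01, -1.78024775e+01, -2.06930472e-04,
        8.36740597e-03,  2.24214921e-05]), 'tcp_pos': array([6.24316121e-01, 1.59517082e-04, 2.47356628e-01]), 'tcp_rot': array([[-8.36107000e-05,  9.99997722e-01, -2.13282889e-03],
       [ 9.99999936e-01,  8.43525441e-05,  3.47734064e-04],
       [ 3.47913181e-04, -2.13279968e-03, -9.99997665e-01]]), 'ft_force': array([ 0.69169896,  0.10671121, -0.05882516]), 'torque': array([0.01543271, 0.01783362, 0.01733984]), 'grip_width': 0.08549189335607989}
scene {'vertical_fov': 57.2504142000524, 'cx': 254.11104877048083, 'cy': 192.1329714477256, 'cam_to_world': array([[-0.18720439, -0.7733566 ,  0.60570132,  1.11713756],
       [ 0.98229656, -0.14302976,  0.12097914,  0.14555914],
       [-0.00692671,  0.61762615,  0.78644133,  0.78210484],
   
[... 164 characters left out ...]
d': array([[ 0.81199533,  0.36261561, -0.4573549 ,  0.16485316],
       [-0.5832576 ,  0.47488687, -0.65900913, -0.49552689],
       [-0.02177516,  0.80186806,  0.59710423,  0.59098571],
       [ 0.        ,  0.        ,  0.        ,  1.        ]])}
wrist {'vertical_fov': 65.24303238984125, 'cx': 254.0967664548511, 'cy': 189.42996368682591, 'cam_to_world': array([[ 9.99997976e-01, -8.95738910e-04,  1.80171335e-03,
         6.24693119e-01],
       [ 3.43764317e-04,  9.58334819e-01,  2.85647084e-01,
         7.22240906e-02],
       [-1.98250984e-03, -2.85645887e-01,  9.58333187e-01,
         3.74079688e-01],
       [ 0.00000000e+00,  0.00000000e+00,  0.00000000e+00,
         1.00000000e+00]])}
```

View pics/scene0.png

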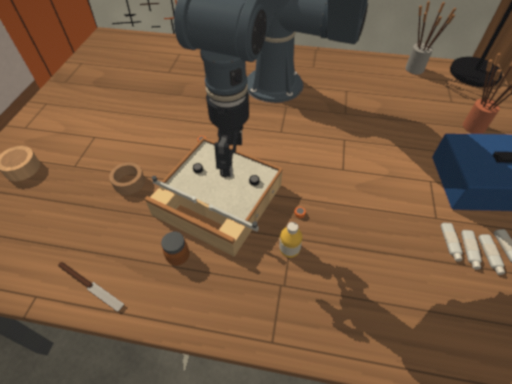

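View pics/side0.png

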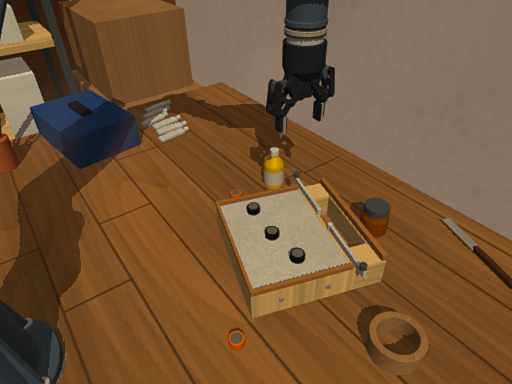

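View pics/wrist0.png

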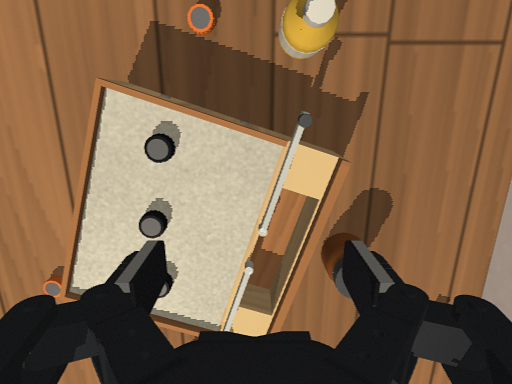

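```bash
cat > h.py <<'E'
import numpy as np, cv2
from rig import *
def ray(c,u,v):
    f=192/np.tan(np.radians(c["vertical_fov"]/2))
    d=np.array([(u-c["cx"])/f,-(v-c["cy"])/f,-1.0]); M=c["cam_to_world"]
    return M[:3,3],M[:3,:3]@d
def onplane(c,u,v,z):
    o,d=ray(c,u,v); return o+d*(z-o[2])/d[2]
def proj(c,p):
    f=192/np.tan(np.radians(c["vertical_fov"]/2)); M=c["cam_to_world"]
    q=M[:3,:3].T@(np.array(p)-M[:3,3]); return c["cx"]-f*q[0]/q[2], c["cy"]+f*q[1]/q[2]
E
python3 - <<'E'
from h import *
c=camera("side");im=c["pixels"][:,:,::-1]
cv2.imwrite("pics/side_z.png",cv2.resize(im[165:325,205:405],None,fx=4,fy=3.75*4/3.75,interpolation=cv2.INTER_CUBIC)[:600])
c=camera("wrist");im=c["pixels"][:,:,::-1]
cv2.imwrite("pics/wrist_z.png",cv2.resize(im[70:345,60:360],None,fx=2.1,fy=2.1,interpolation=cv2.INTER_CUBIC))
E
```

```text
(no output)
```

View pics/side_z.png

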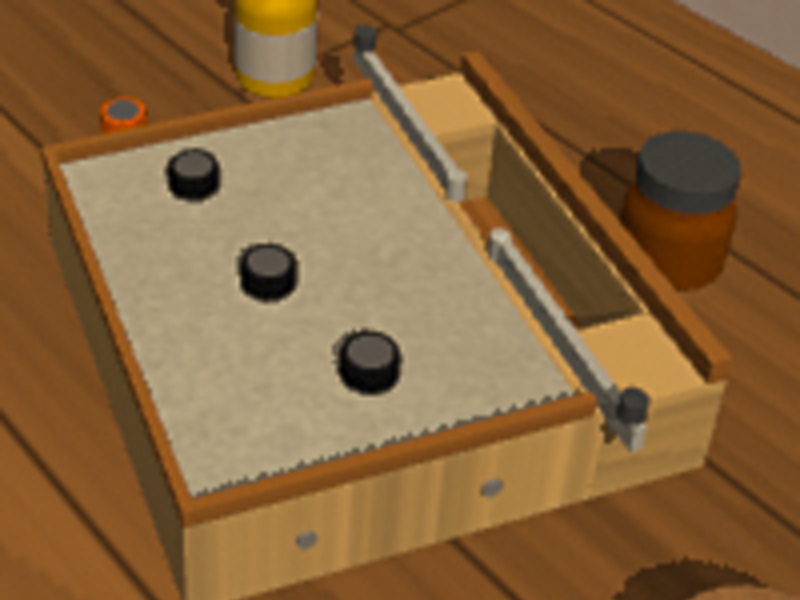

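View pics/wrist_z.png

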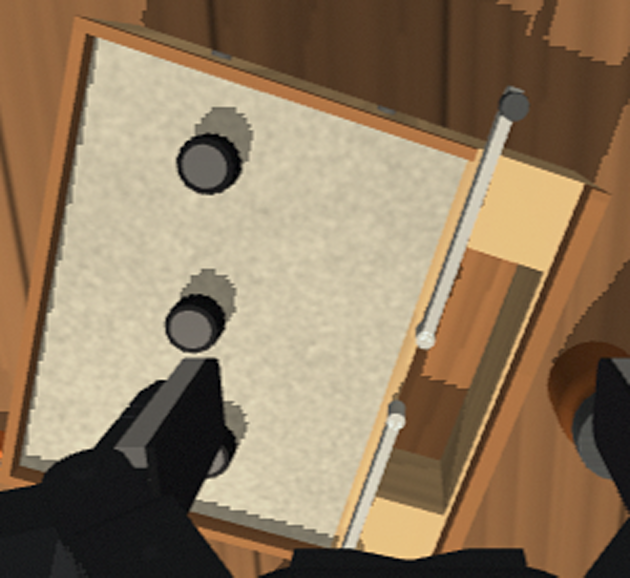

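```bash
python3 - <<'E'
from h import *
s=camera("side");w=camera("wrist")
S=lambda u,v:(205+u/4,165+v/4); W=lambda u,v:(60+u/2.1,70+v/2.1)
def r(n,a,b,z):
    out=[n]
    if a: out.append(onplane(s,*S(*a),z).round(4))
    if b: out.append(onplane(w,*W(*b),z).round(4))
    print(*out)
r("postL",(457,175),(427,338),.074); r("postR",(498,238),(398,420),.074)
r("nearL",(45,150),(78,18),.07); r("nearR",(188,520),(8,472),.07)
r("farL strip",(468,55),(605,192),.074); r("farR strip",(728,355),None,.074)
r("cap far",(192,164),(208,163),.075)
r("cap mid",(270,260),(193,327),.075)
r("cap near",(371,348),None,.075)
r("rodendL",(366,38),(514,104),.074);r("rodendR",(632,400),None,.074)
E
```

```text
postL [ 0.6328 -0.0652  0.074 ] [ 0.6348 -0.0647  0.074 ]
postR [ 0.6148 -0.1135  0.074 ] [ 0.6196 -0.1131  0.074 ]
nearL [0.4733 0.0887 0.07  ] [0.4748 0.0917 0.07  ]
nearR [ 0.3922 -0.1583  0.07  ] [ 0.3994 -0.149   0.07  ]
farL strip [0.7138 0.0106 0.074 ] [0.7203 0.0123 0.074 ]
farR strip [ 0.6414 -0.2331  0.074 ]
cap far [0.5266 0.0254 0.075 ] [0.5296 0.0264 0.075 ]
cap mid [ 0.5135 -0.0585  0.075 ] [ 0.5142 -0.0582  0.075 ]
cap near [ 0.5139 -0.1332  0.075 ]
rodendL [0.6784 0.0598 0.074 ] [0.6742 0.0539 0.074 ]
rodendR [ 0.5858 -0.2254  0.074 ]
```

```bash
python3 -m creep '[[0.25,0,0,0,1],[0.25,0,0,0,1],[0.25,0,0,0,1],[0.25,0,0,0,1],[0.25,0,0,0,1],[0.25,0,0,0,1],[0.25,0,0,0,1],[0.25,0,0,0,1],[0.25,0,0,0,1],[0.25,0,0,0,1],[0.25,0,0,0,1],[0.25,0,0,0,1]]'
python3 -m creep '[[0.25,0,0,0,1],[0.25,0,0,0,1],[0.25,0,0,0,1],[0.25,0,0,0,1],[0.25,0,0,0,1],[0.25,0,0,0,1],[0.25,-1,0.7,0.5,0],[0.25,-1,0.7,0.5,0],[0.25,-1,0.7,0.5,0],[0.25,-1,0.7,0.5,0],[0.25,0,0,0,0],[0.25,0,0,0,0]]'
python3 - <<'E'
from h import *
st=get_state();print(st['tcp_pos'],st['tcp_rot'],st['grip_width'],st['joint_positions'],st['t'])
for n in ["scene","side","wrist"]:
    c=camera(n);cv2.imwrite(f"pics/{n}1.png",c["pixels"][:,:,::-1])
E
```

```text
t: 1.85
tcp_pos: [0.625, 0.0, 0.2483]
tcp_rot: [[0.952, 0.306, -0.0], [0.306, -0.952, -0.0], [-0.0, -0.0, -1.0]]
ft_force: [0.2, 0.2, -0.4]
grip_width: 0.0214
t: 3.35
tcp_pos: [0.4862, -0.0432, 0.1888]
tcp_rot: [[0.951, -0.309, 0.002], [-0.309, -0.951, -0.001], [0.002, -0.0, -1.0]]
ft_force: [-0.0, -0.4, 0.2]
grip_width: 0.0214
[ 0.48617413 -0.04317129  0.18884428] [[ 9.50934083e-01 -3.09384598e-01  2.35384554e-03]
 [-3.09383993e-01 -9.50936987e-01 -6.25976978e-04]
 [ 2.43202642e-03 -1.32979290e-04 -9.99997034e-01]] 0.02136298591674073 [-3.18074812e-01  4.34633663e-01  1.83341849e+00  1.85036092e-04
  8.71108967e-01  1.56714850e+00] 3.35
```

View pics/wrist1.png

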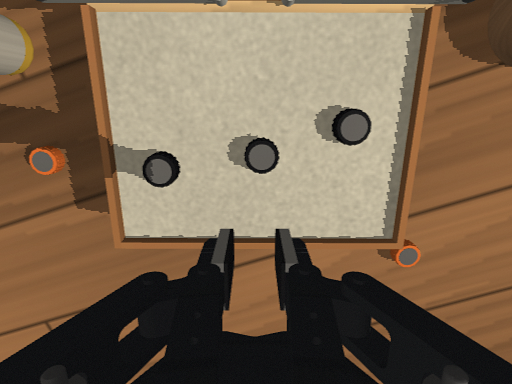

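View pics/side1.png

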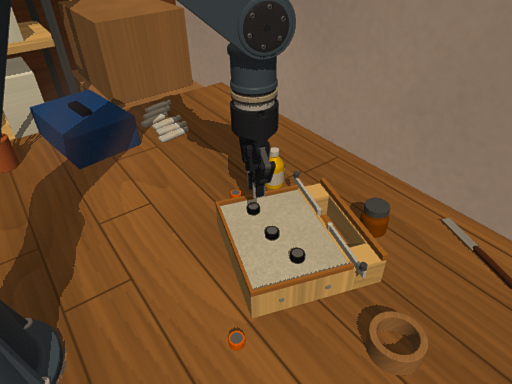

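```bash
cat >> h.py <<'E'
def caps(c,show=None):
    g=cv2.cvtColor(c["pixels"],cv2.COLOR_RGB2GRAY); out=[]
    m=((g<150)).astype(np.uint8)
    return g
def totray(p,O=np.array([.6255,-.089]),yaw=-18):
    a=np.radians(yaw);d=np.array(p[:2])-O
    return np.array([d@[np.cos(a),np.sin(a)],d@[-np.sin(a),np.cos(a)]])*1000
E
python3 - <<'E'
from h import *
w=camera("wrist")
for n,u,v,z in [("c1",160,170,.075),("c2",262.5,155.5,.075),("c3",353,126.5,.075),("pL",222,1,.074),("pR",288,1,.074),("rimNL",116,246,.07),("rimNR",404,247,.07),("rimFL",84,6,.07),("rimFR",439,6,.07)]:
    p=onplane(w,u,v,z);print(n,p.round(4),totray(p).round(1))
print(totray(get_state()['tcp_pos']))
E
```

```text
c1 [0.5274 0.0243 0.075 ] [-128.3   77.5]
c2 [ 0.5129 -0.0593  0.075 ] [-116.2   -6.5]
c3 [ 0.5129 -0.134   0.075 ] [-93.1 -77.6]
pL [ 0.627  -0.0652  0.074 ] [-6.  23.1]
pR [ 0.6126 -0.1097  0.074 ] [ -5.9 -23.6]
rimNL [0.4742 0.0916 0.07  ] [-199.7  125. ]
rimNR [ 0.3929 -0.1559  0.07  ] [-200.6 -135.5]
rimFL [0.6559 0.0309 0.07  ] [ -8.1 123.4]
rimFR [ 0.5768 -0.2135  0.07  ] [  -7.8 -133.5]
[-146.69635358    0.86939271]
```

```bash
python3 -m creep '[[0.25,-0.35,0.23,0.6,0],[0.25,0,0,0.8,0],[0.25,0,0,0.8,0],[0.25,0,0,0.8,0],[0.25,0,0,0.3,0],[0.25,0,0,0.2,0],[0.25,0,0,0,0],[0.25,0,0,0,0]]'
python3 - <<'E'
from h import *
print(totray(get_state()['tcp_pos']),get_state()['tcp_pos'][2])
w=camera("wrist")
cv2.imwrite("pics/wrist2.png",w["pixels"][:,:,::-1])
s=camera("side")["pixels"][150:270,200:360,::-1]
cv2.imwrite("pics/side2.png",cv2.resize(s,None,fx=5,fy=5))
E
```

```text
t: 4.55
tcp_pos: [0.4733, -0.0462, 0.0839]
tcp_rot: [[0.951, -0.309, 0.001], [-0.309, -0.951, -0.0], [0.001, 0.0, -1.0]]
ft_force: [0.3, 0.3, 0.5]
grip_width: 0.0214
[-158.00419366   -6.34369745] 0.08392396241542827
```

View pics/wrist2.png

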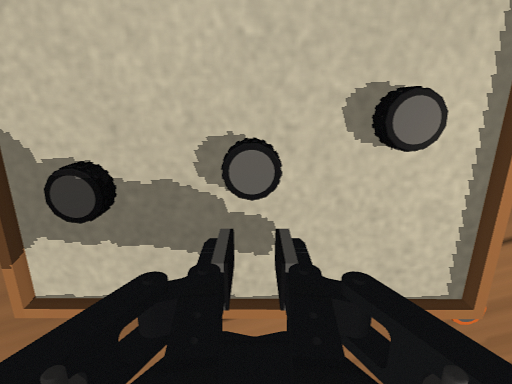

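View pics/side2.png

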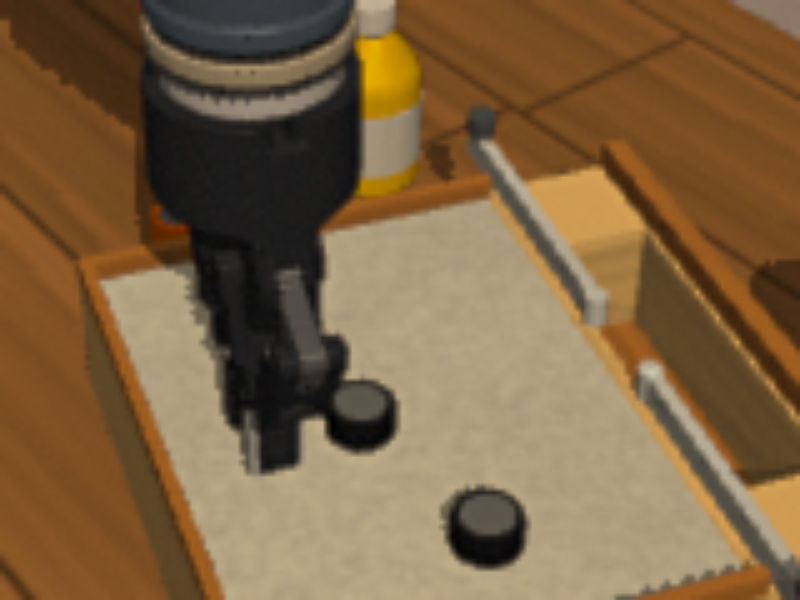

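```bash
python3 -m creep '[[0.25,0.3,0,0.07,0],[0.25,0.3,0,0,0],[0.25,0.3,-0.03,0,0],[0.25,0.3,-0.03,0,0],[0.25,0.3,-0.03,0,0],[0.25,0.3,-0.03,0,0],[0.25,0.3,-0.03,0,0],[0.25,0.3,-0.03,0,0],[0.25,0.3,-0.02,0,0],[0.25,0.3,0,0,0],[0.25,0.3,0,0,0],[0.25,0.3,0,0,0]]'
python3 -m creep '[[0.25,0.2,0,0,0],[0.25,0.2,0,0,0],[0.25,0.2,0,0,0],[0.25,0,0,0,0]]'
cat >> h.py <<'E'
def look(k):
    print(totray(get_state()['tcp_pos']).round(1),get_state()['tcp_pos'][2].round(4),get_state()['t'])
    w=camera("wrist")["pixels"][:,:,::-1]
    s=camera("side")["pixels"][160:310,200:400,::-1]
    s=cv2.resize(s,(512,384)); w=cv2.resize(w,(512,384))
    cv2.imwrite(f"pics/look{k}.png",cv2.resize(np.hstack([w,s]),(800,300)))
E
python3 -c "
from h import *
look(1)"
```

```text
t: 6.15
tcp_pos: [0.5779, -0.074, 0.0812]
tcp_rot: [[0.951, -0.309, -0.0], [-0.309, -0.951, 0.0], [-0.0, -0.0, -1.0]]
ft_force: [-0.2, 0.4, 0.1]
grip_width: 0.0214
t: 6.65
tcp_pos: [0.5951, -0.0796, 0.0813]
tcp_rot: [[0.951, -0.309, 0.001], [-0.309, -0.951, -0.0], [0.001, -0.0, -1.0]]
ft_force: [-0.2, 0.1, -0.3]
grip_width: 0.0213
[-31.9  -0.4] 0.0813 6.65
```

View pics/look1.png

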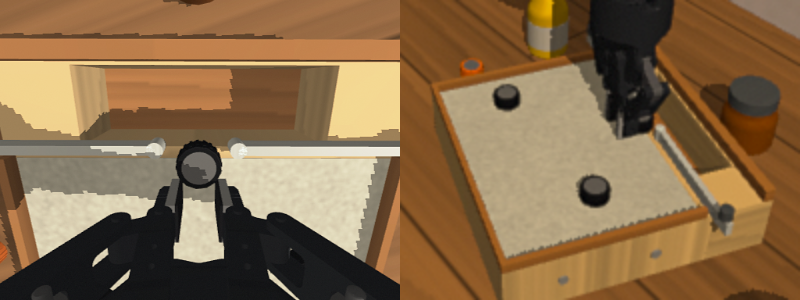

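```bash
python3 -m creep '[[0.25,0.2,0,0,0],[0.25,0.2,0,0,0],[0.25,0,0,0,0]]'
python3 -c "
from h import *
look(2)"
```

```text
t: 7.12
tcp_pos: [0.6067, -0.0834, 0.0813]
tcp_rot: [[0.951, -0.309, 0.001], [-0.309, -0.951, -0.0], [0.001, 0.0, -1.0]]
ft_force: [-0.8, -0.2, -0.8]
grip_width: 0.0214
[-19.6  -0.5] 0.0813 7.125
```

View pics/look2.png

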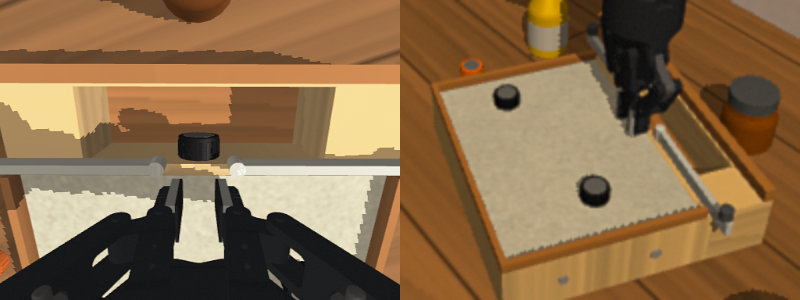

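```bash
python3 -m creep '[[0.25,-0.3,0,-0.8,0],[0.25,0,0,-0.8,0],[0.55,-0.45,0.58,-0.4,0],[0.55,-0.7,0.8,0,0],[0.55,-0.7,0.8,0,0],[0.55,-0.3,0.4,0,0],[0.55,0,0,0,0],[0.55,0,0,0,0]]'
python3 -c "
from h import *
look(3)"
```

```text
t: 8.22
tcp_pos: [0.5128, -0.1341, 0.1413]
tcp_rot: [[0.951, -0.309, 0.001], [-0.309, -0.951, -0.0], [0.001, -0.0, -1.0]]
ft_force: [-0.2, -0.6, 0.4]
grip_width: 0.0469
[-93.2 -77.7] 0.1413 8.225
```

View pics/look3.png

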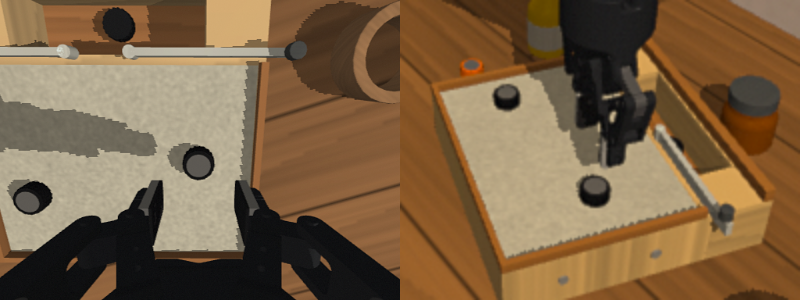

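```bash
python3 -m creep '[[0.55,0,0,0.8,0],[0.55,0,0,0.8,0],[0.55,0,0,0.35,0],[0.55,0,0,0.1,0],[0.55,0,0,0,0]]'
python3 -c "
from h import *
look(4)"
```

```text
t: 8.95
tcp_pos: [0.5125, -0.134, 0.08]
tcp_rot: [[0.951, -0.309, 0.001], [-0.309, -0.951, -0.0], [0.001, 0.0, -1.0]]
ft_force: [-0.1, -0.0, 1.0]
grip_width: 0.0468
[-93.6 -77.7] 0.08 8.95
```

View pics/look4.png

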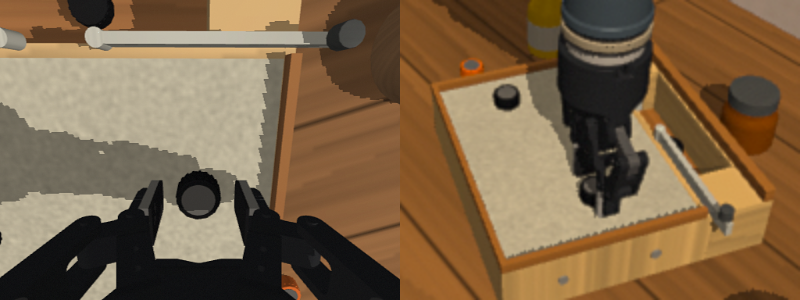

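```bash
python3 -m creep '[[0.55,0,-0.2,0,0],[0.55,0,-0.3,0,0],[0.55,0,-0.3,0,0],[0.55,0,-0.3,0,0],[0.55,0,-0.3,0,0],[0.55,0,-0.3,0,0],[0.55,0,0,0,0]]'
python3 -c "
from h import *
look(5)"
```

```text
t: 9.93
tcp_pos: [0.5279, -0.0846, 0.0797]
tcp_rot: [[0.951, -0.308, -0.0], [-0.308, -0.951, 0.0], [-0.0, -0.0, -1.0]]
ft_force: [-1.2, 0.4, -0.1]
grip_width: 0.047
[-94.2 -26. ] 0.0797 9.925
```

View pics/look5.png

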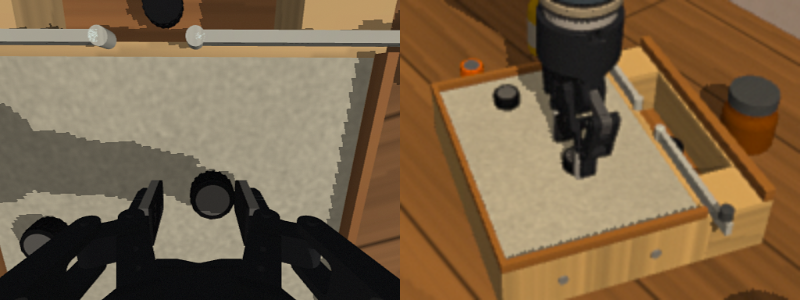

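```bash
python3 -m creep '[[0.55,0,-0.3,0,0],[0.55,0,-0.3,0,0],[0.55,0,-0.3,0,0],[0.55,0,-0.28,0,0],[0.55,0,0,0,0],[0.55,0,0.32,0,0],[0.55,-0.5,0,-0.04,0],[0.55,-0.5,0,0,0],[0.55,-0.5,0,0,0],[0.25,0,0,0,0],[0.25,0,0,0,0]]'
python3 -c "
from h import *
look(6)
w=camera('wrist')
"
```

```text
t: 11.4
tcp_pos: [0.4936, -0.0471, 0.0811]
tcp_rot: [[0.951, -0.309, 0.001], [-0.309, -0.951, -0.0], [0.001, 0.0, -1.0]]
ft_force: [1.0, 0.1, 0.2]
grip_width: 0.0212
[-138.4   -0.9] 0.0811 11.4
```

View pics/look6.png

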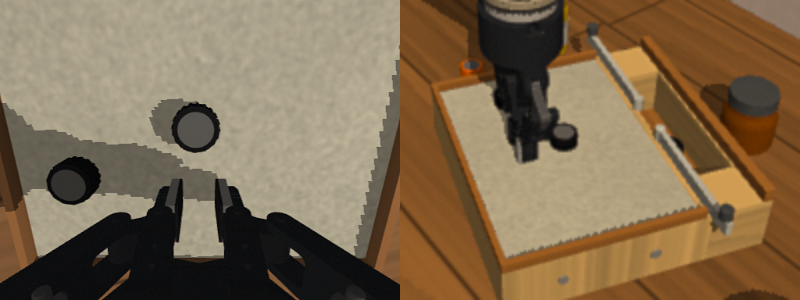

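```bash
python3 -m creep '[[0.25,0.3,0,0,0],[0.25,0.3,-0.01,0,0],[0.25,0.3,-0.01,0,0],[0.25,0.3,0,0,0],[0.25,0.3,0,0,0],[0.25,0.3,0,0,0],[0.25,0.3,0,0,0],[0.25,0.3,0,0,0],[0.25,0.3,0,0,0],[0.25,0.3,0,0,0],[0.25,0.3,0,0,0],[0.25,0,0,0,0]]'
python3 -c "
from h import *
look(7)
"
```

```text
t: 13.05
tcp_pos: [0.5883, -0.0774, 0.081]
tcp_rot: [[0.951, -0.309, 0.001], [-0.309, -0.951, -0.0], [0.001, 0.0, -1.0]]
ft_force: [0.1, -0.1, -0.8]
grip_width: 0.0211
[-38.9  -0.5] 0.081 13.05
```

View pics/look7.png

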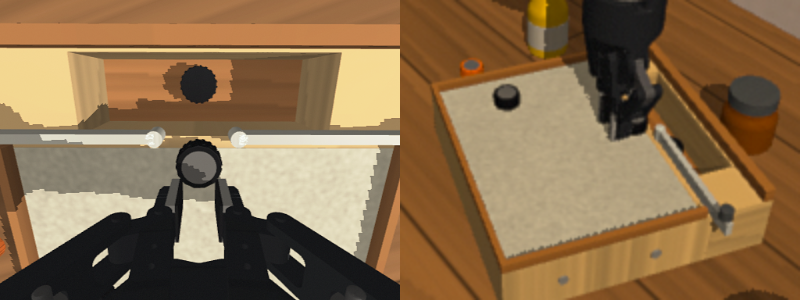

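```bash
python3 -m creep '[[0.25,0.2,0,0,0],[0.25,0.2,0,0,0],[0.25,0.2,0,0,0],[0.25,0.05,0,0,0],[0.25,0,0,0,0],[0.25,0,0,0,0],[0.25,0,0,0,0]]'
python3 -c "
from h import *
look(8)
"
```

```text
t: 14.02
tcp_pos: [0.6057, -0.083, 0.0809]
tcp_rot: [[0.951, -0.309, -0.0], [-0.309, -0.951, 0.0], [-0.0, 0.0, -1.0]]
ft_force: [-0.4, -0.2, -0.3]
grip_width: 0.0211
[-20.7  -0.4] 0.0809 14.025
```

View pics/look8.png

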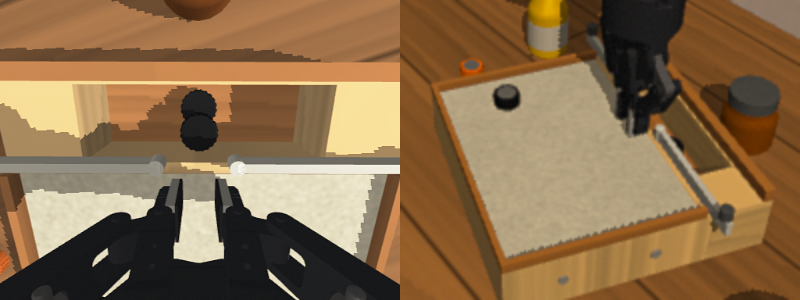

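```bash
python3 -m creep '[[0.25,-0.3,0,-0.8,0],[0.25,0,0,-0.8,0],[0.55,-0.6,-0.35,-0.4,0],[0.55,-0.8,-0.7,0,0],[0.55,-0.8,-0.7,0,0],[0.55,-0.8,-0.5,0,0],[0.55,-0.29,-0.2,0,0],[0.55,0,0,0,0],[0.55,0,0,0,0]]'
python3 -c "
from h import *
look(9)"
```

```text
t: 15.25
tcp_pos: [0.5271, 0.0196, 0.141]
tcp_rot: [[0.951, -0.309, 0.001], [-0.309, -0.951, -0.0], [0.001, -0.0, -1.0]]
ft_force: [1.4, -0.2, 0.3]
grip_width: 0.047
[-127.1   72.9] 0.141 15.25
```

View pics/look9.png

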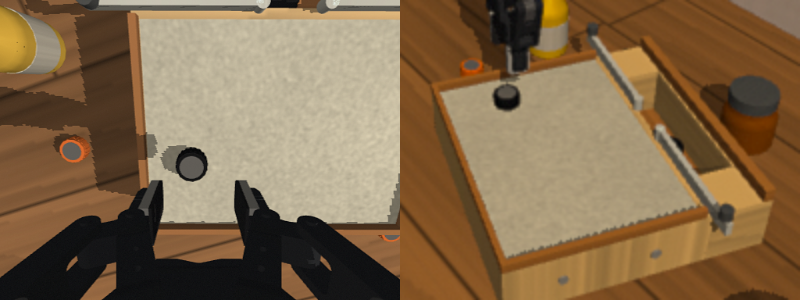

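```bash
python3 -m creep '[[0.55,0,0,0.8,0],[0.55,0,0,0.8,0],[0.55,0,0,0.35,0],[0.55,0,0,0.08,0],[0.55,0,0,0,0]]'
python3 -m creep '[[0.55,0,0.2,0,0],[0.55,0,0.3,0,0],[0.55,0,0.3,0,0],[0.55,0,0.3,0,0],[0.55,0,0.3,0,0],[0.55,0,0,0,0]]'
python3 -c "
from h import *
look(10)"
```

```text
t: 15.98
tcp_pos: [0.5267, 0.0199, 0.0803]
tcp_rot: [[0.951, -0.309, 0.001], [-0.309, -0.951, -0.0], [0.001, -0.0, -1.0]]
ft_force: [0.1, 0.4, 0.1]
grip_width: 0.0474
t: 16.73
tcp_pos: [0.5129, -0.0206, 0.08]
tcp_rot: [[0.951, -0.31, -0.0], [-0.31, -0.951, 0.0], [-0.0, 0.0, -1.0]]
ft_force: [0.0, 0.2, 0.0]
grip_width: 0.047
[-128.2   30.3] 0.08 16.725
```

View pics/look10.png

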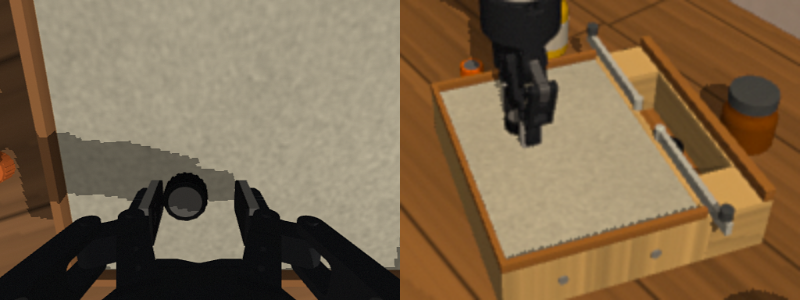

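```bash
python3 -m creep '[[0.55,0,0.3,0,0],[0.55,0,0.3,0,0],[0.55,0,0.3,0,0],[0.55,0,0.3,0,0],[0.55,0,0.14,0,0],[0.55,0,0,0,0],[0.55,0,-0.32,0,0],[0.55,-0.5,0,-0.03,0],[0.55,-0.5,0,0,0],[0.55,-0.35,0,0,0],[0.25,0,0,0,0],[0.25,0,0,0,0]]'
python3 -c "
from h import *
look(11)
"
```

```text
t: 18.32
tcp_pos: [0.4658, -0.0367, 0.0811]
tcp_rot: [[0.951, -0.309, 0.001], [-0.309, -0.951, -0.0], [0.001, 0.0, -1.0]]
ft_force: [0.2, 0.3, 0.1]
grip_width: 0.0217
[-168.     0.4] 0.0811 18.325
```

View pics/look11.png

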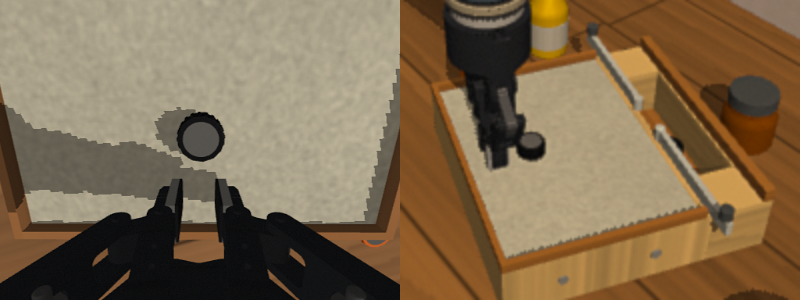

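```bash
python3 -m creep '[[0.25,0.3,0,0,0],[0.25,0.3,0.01,0,0],[0.25,0.35,0.01,0,0],[0.25,0.35,0,0,0],[0.25,0.35,0,0,0],[0.25,0.35,0,0,0],[0.25,0.35,0,0,0],[0.25,0.35,0,0,0],[0.25,0.35,0,0,0],[0.25,0.35,0,0,0],[0.25,0.35,0,0,0],[0.25,0.3,0,0,0]]'
python3 -m creep '[[0.25,0.25,0,0,0],[0.25,0,0,0,0]]'
python3 -c "
from h import *
look(12)
"
```

```text
t: 19.92
tcp_pos: [0.5813, -0.0747, 0.0809]
tcp_rot: [[0.951, -0.309, 0.0], [-0.309, -0.951, -0.0], [0.0, 0.0, -1.0]]
ft_force: [-0.4, -0.2, -0.6]
grip_width: 0.0212
t: 20.18
tcp_pos: [0.5884, -0.0771, 0.0809]
tcp_rot: [[0.951, -0.309, 0.001], [-0.309, -0.951, -0.0], [0.001, 0.0, -1.0]]
ft_force: [-0.1, -0.3, -0.3]
grip_width: 0.021
[-39.   -0.1] 0.0809 20.175
```

View pics/look12.png

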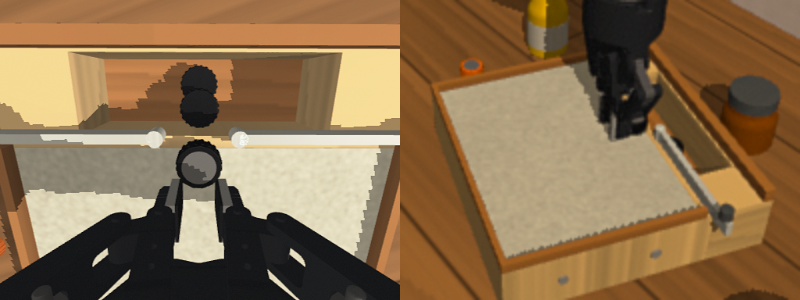

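```bash
python3 -m creep '[[0.25,0.2,0,0,0],[0.25,0.2,0,0,0],[0.25,0.2,0,0,0],[0.25,0.05,0,0,0],[0.25,0,0,0,0],[0.25,0,0,0,0],[0.25,0,0,0,0]]'
python3 -c "
from h import *
look(13)
"
```

```text
t: 21.15
tcp_pos: [0.6061, -0.0828, 0.0809]
tcp_rot: [[0.951, -0.309, -0.0], [-0.309, -0.951, 0.0], [-0.0, 0.0, -1.0]]
ft_force: [0.4, -0.5, -0.1]
grip_width: 0.0214
[-20.4  -0.1] 0.0809 21.15
```

View pics/look13.png

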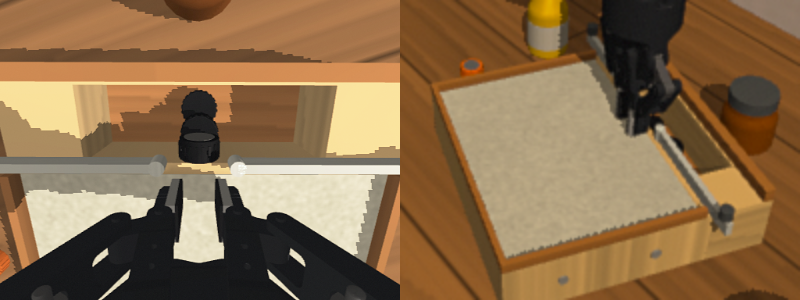

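```bash
python3 -m creep '[[0.25,-0.3,0,-0.6,0],[0.25,0,0,-0.8,0],[0.25,-0.3,0,-0.4,0],[0.25,-0.5,0,0,0],[0.25,0,0,0,0],[0.25,0,0,0,0],[0.25,0,0,0,0]]'
python3 -c "
from h import *
print(totray(get_state()['tcp_pos']),get_state()['t'])
w=camera('wrist')['pixels'][0:150,130:380,::-1]
cv2.imwrite('pics/w14.png',cv2.resize(w,None,fx=3,fy=3,interpolation=cv2.INTER_CUBIC))
s=camera('side')['pixels'][180:280,270:400,::-1]
cv2.imwrite('pics/s14.png',cv2.resize(s,None,fx=5,fy=5,interpolation=cv2.INTER_CUBIC))
s=camera('scene')['pixels'][130:280,110:320,::-1]
cv2.imwrite('pics/c14.png',cv2.resize(s,None,fx=3,fy=3,interpolation=cv2.INTER_CUBIC))
"
```

```text
t: 22.12
tcp_pos: [0.5753, -0.0728, 0.1348]
tcp_rot: [[0.951, -0.309, 0.0], [-0.309, -0.951, -0.0], [0.0, 0.0, -1.0]]
ft_force: [-0.2, 0.5, 0.6]
grip_width: 0.0212
[-52.74187124  -0.13800369] 22.125
```

View pics/w14.png

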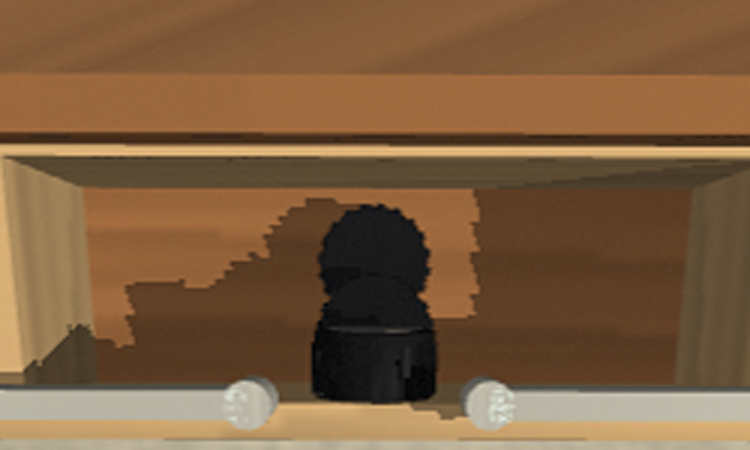

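View pics/s14.png

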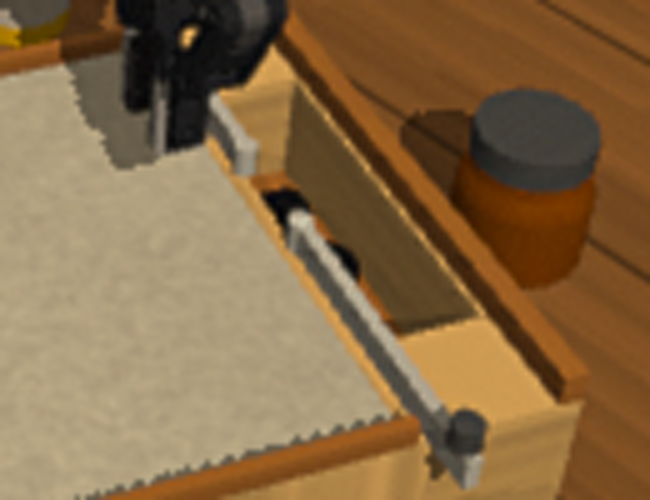

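View pics/c14.png

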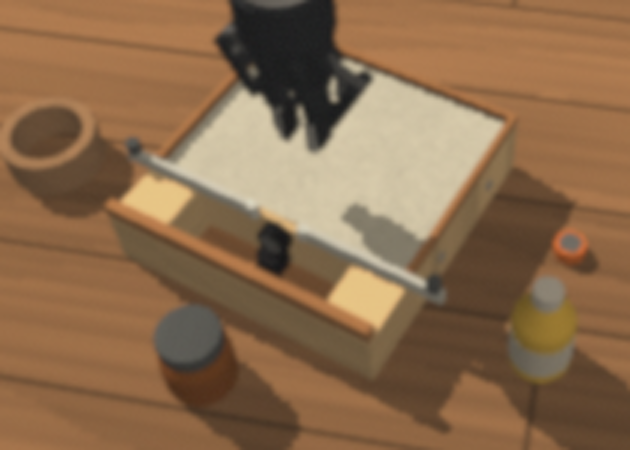

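```bash
python3 -m creep '[[0.25,0.7,0,-0.3,0],[0.25,0.7,0,-0.3,0],[0.25,0.7,0,0,0],[0.25,0.7,0,0,0],[0.25,0.5,0,0,0],[0.25,0,0,0,0],[0.25,0,0,0,0]]'
python3 -c "
from h import *
print(totray(get_state()['tcp_pos']),get_state()['t'])
w=camera('wrist')['pixels'][:,:,::-1]
cv2.imwrite('pics/w15.png',w)
cv2.imwrite('pics/w15z.png',cv2.resize(w[60:240,130:380],None,fx=3,fy=3,interpolation=cv2.INTER_CUBIC))
"
```

```text
t: 23.15
tcp_pos: [0.6681, -0.1029, 0.1524]
tcp_rot: [[0.951, -0.309, -0.002], [-0.309, -0.951, 0.001], [-0.002, -0.0, -1.0]]
ft_force: [-0.1, -0.4, -0.5]
grip_width: 0.0215
[44.8343339  -0.05011634] 23.15
```

View pics/w15.png

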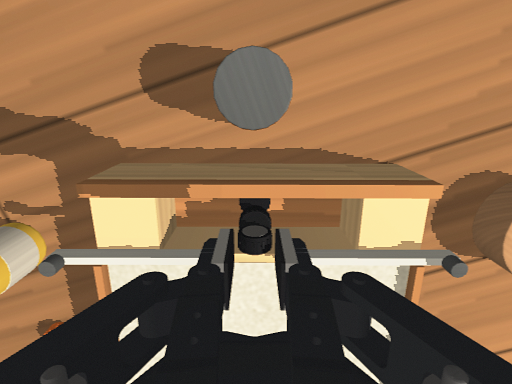

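View pics/w15z.png

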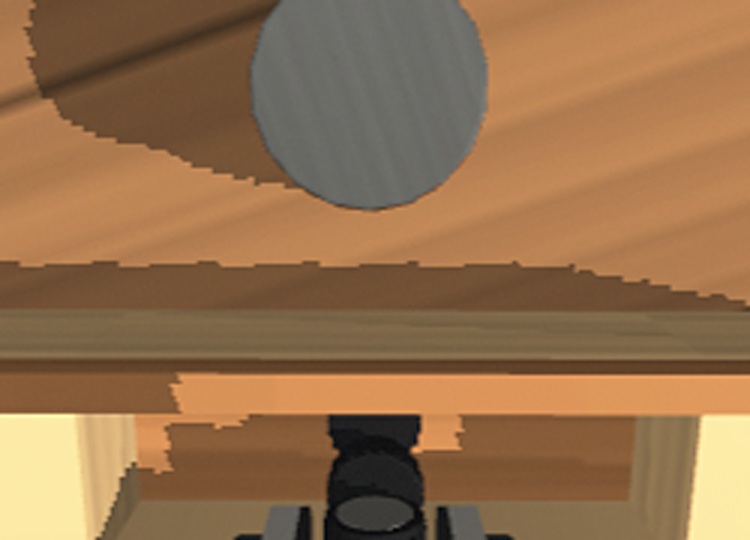

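```bash
python3 -c "
from h import *
c=camera('wrist');st=get_state()
c2=dict(c);M=c['cam_to_world'].copy();M[:3,3]+=np.array([.5753,-.0728,.1348])-st['tcp_pos'];c2['cam_to_world']=M
for a,b in [((254,109.3),(255,231)),((254,108.5),(255,225)),((254,109.5),(255,237))]:
  o1,d1=ray(c2,*a);o2,d2=ray(c,*b)
  t=np.linalg.lstsq(np.c_[d1,-d2],o2-o1,rcond=None)[0]
  p=o1+d1*t[0];q=o2+d2*t[1];print(p.round(4),totray(p),np.linalg.norm(p-q))
"
```

```text
[ 0.6386 -0.0939  0.0518] [13.93736541 -0.58567704] 0.0007891738513531514
[ 0.6388 -0.0939  0.0398] [14.13739262 -0.5927484 ] 0.0008270325804136167
[ 0.6388 -0.0939  0.0635] [14.16065394 -0.5785519 ] 0.0007514058201561909
```

```bash
python3 -m creep '[[0,-0.4,-0.7,-0.3,0],[0,-0.4,-0.7,0,0],[0,0,0,0,0],[0,0,0,0,0],[0,0,0,0,0]]'
python3 -c "
from h import *
print(totray(get_state()['tcp_pos']),get_state()['tcp_pos'],get_state()['t'])
w=camera('wrist')['pixels'][:,:,::-1]
cv2.imwrite('pics/w16.png',w)
cv2.imwrite('pics/w16z.png',cv2.resize(w[100:290,150:400],None,fx=3,fy=3,interpolation=cv2.INTER_CUBIC))
"
```

```text
t: 23.88
tcp_pos: [0.6593, -0.0563, 0.1619]
tcp_rot: [[0.951, -0.309, 0.0], [-0.309, -0.951, -0.0], [0.0, 0.0, -1.0]]
ft_force: [-1.2, 0.0, -0.0]
grip_width: 0.0004
[22.06999733 41.6047266 ] [ 0.65934638 -0.05625156  0.16187049] 23.875
```

View pics/w16z.png

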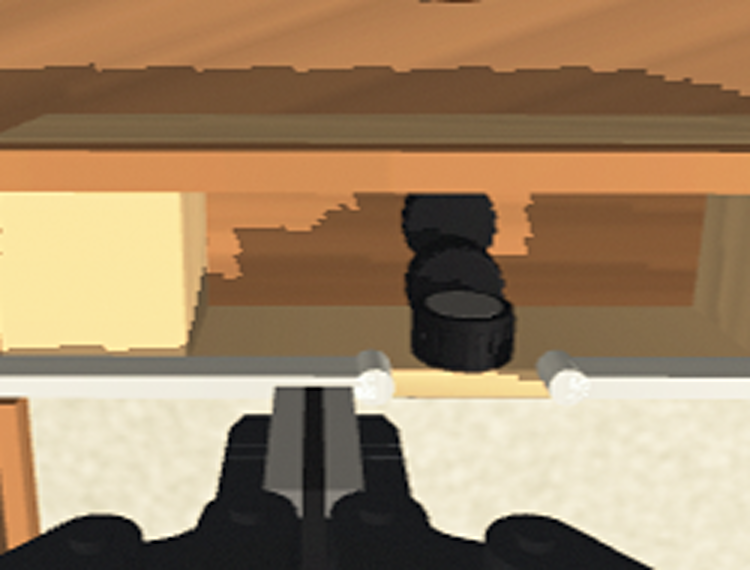

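```bash
python3 -c "
from h import *
s=camera('scene')['pixels'][190:260,160:260,::-1]
cv2.imwrite('pics/c16.png',cv2.resize(s,None,fx=7,fy=7,interpolation=cv2.INTER_CUBIC))
"
```

```text
(no output)
```

View pics/c16.png

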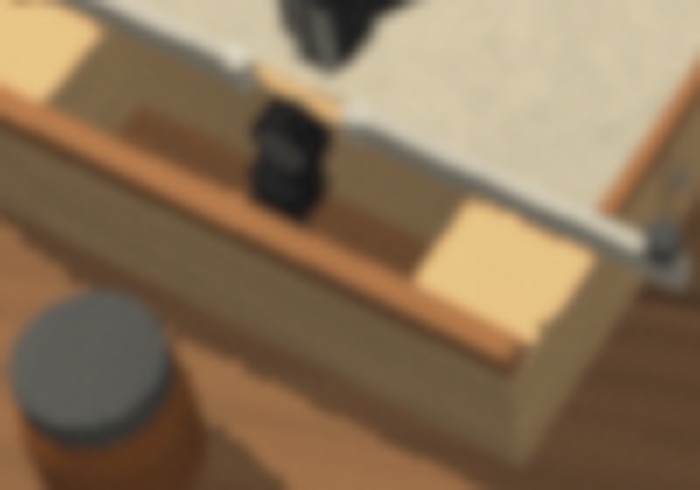

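```bash
python3 -m creep '[[0,-0.1,0,0.6,0],[0,0,0,0.7,0],[0,0,0,0.7,0],[0,0,0,0.4,0],[0,0,0,0,0]]'
python3 -m creep '[[0,0,0,0.3,0],[0,0,0,0.2,0],[0,0,0,0.2,0],[0,0,0,0,0]]'
python3 -c "
from h import *
look(17)"
```

```text
t: 24.6
tcp_pos: [0.6558, -0.0552, 0.0889]
tcp_rot: [[0.951, -0.31, -0.002], [-0.31, -0.951, 0.0], [-0.002, 0.0, -1.0]]
ft_force: [0.1, -0.9, 0.8]
grip_width: -0.0002
t: 25.1
tcp_pos: [0.6559, -0.0548, 0.0684]
tcp_rot: [[0.951, -0.309, -0.001], [-0.309, -0.951, 0.0], [-0.001, 0.0, -1.0]]
ft_force: [0.4, -0.0, -0.7]
grip_width: 0.0003
[18.4 41.9] 0.0684 25.1
```

View pics/look17.png

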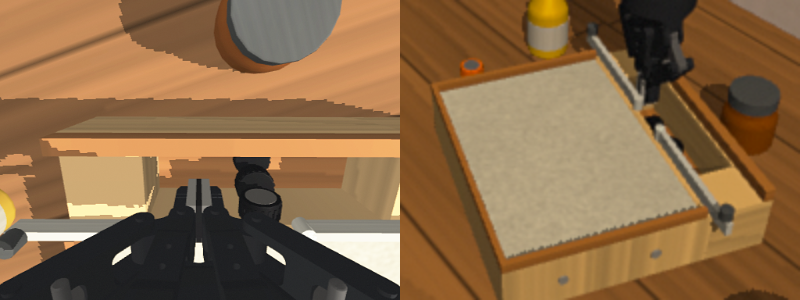

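```bash
python3 -m creep '[[0,0,0.2,0,0],[0,0,0.2,0,0],[0,0,0.2,0,0],[0,0,0.2,0,0],[0,0,0.2,0,0],[0,0,0.2,0,0],[0,0,0,0,0]]'
python3 -c "
from h import *
look(18)"
```

```text
t: 26.08
tcp_pos: [0.6458, -0.0892, 0.0695]
tcp_rot: [[0.951, -0.31, 0.002], [-0.31, -0.951, 0.0], [0.001, -0.001, -1.0]]
ft_force: [2.0, 3.4, 3.9]
grip_width: -0.0001
[19.4  6.1] 0.0695 26.075
```

View pics/look18.png

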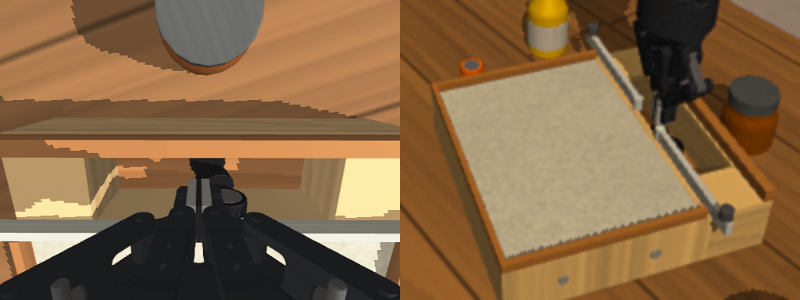

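```bash
python3 -m creep '[[0,0,0.2,-0.07,0],[0,0,0.2,0,0],[0,0,0.2,0,0],[0,0,0.2,0,0],[0,0,0,0,0]]'
python3 -c "
from h import *
look(19)"
```

```text
t: 26.8
tcp_pos: [0.6372, -0.1129, 0.0707]
tcp_rot: [[0.951, -0.31, -0.001], [-0.31, -0.951, 0.0], [-0.001, 0.0, -1.0]]
ft_force: [0.1, 0.8, -0.0]
grip_width: -0.0
[ 18.5 -19.1] 0.0707 26.8
```

View pics/look19.png

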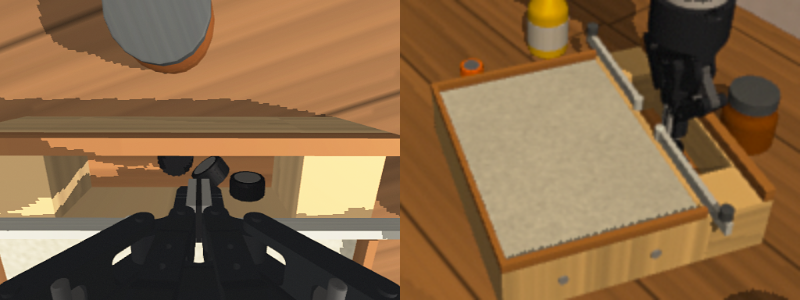

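```bash
python3 -m creep '[[0,0,0,-0.4,0],[0,0,0,-0.8,0],[0,0,0,-0.8,0],[0,-0.6,0,-0.8,0],[0,-0.8,0,-0.5,0],[0,-0.8,0,0,0],[0,-0.3,0,0,0],[0,0,0,0,0],[0,0,0,0,0]]'
python3 -c "
from h import *
print(totray(get_state()['tcp_pos']),get_state()['t'])
w=camera('wrist')['pixels'][:,:,::-1]
cv2.imwrite('pics/w20.png',cv2.resize(w,(800,600)))
cv2.imwrite('pics/s20.png',camera('side')['pixels'][:,:,::-1])
cv2.imwrite('pics/c20.png',camera('scene')['pixels'][:,:,::-1])
"
```

```text
t: 28.02
tcp_pos: [0.5676, -0.0893, 0.1701]
tcp_rot: [[0.951, -0.309, 0.001], [-0.309, -0.951, -0.0], [0.001, 0.0, -1.0]]
ft_force: [0.2, -0.0, 0.2]
grip_width: -0.0002
[-55.02542067 -18.14755955] 28.025
```

View pics/w20.png

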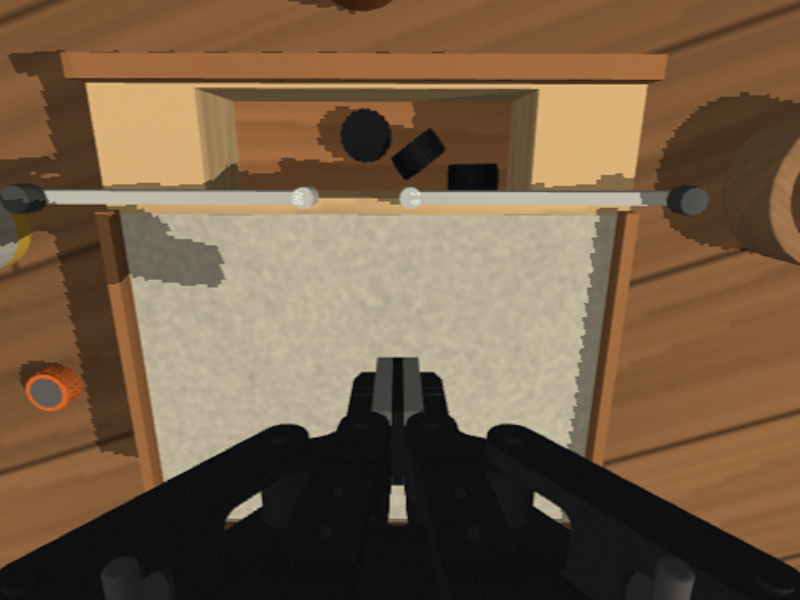

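View pics/s20.png

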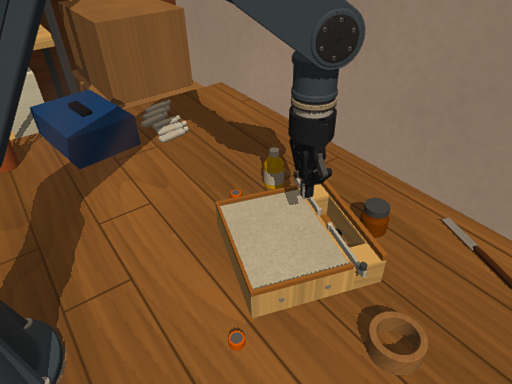

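View pics/c20.png

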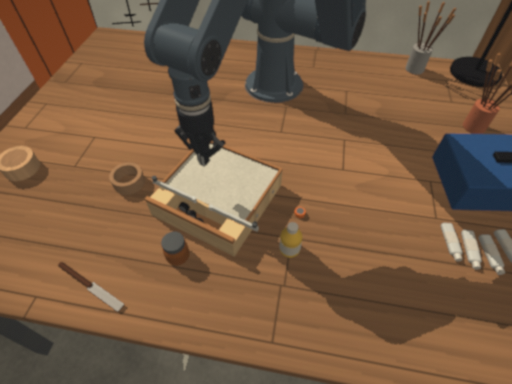

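```bash
python3 -c "
from rig import *
print(get_state()['t'], sign_off())"
```

```text
the job is handed in; nothing more can be done
28.175 None
```

All three caps are in the drop slot, and the job was handed in at about 28 s. I swept them through the gate one at a time, in the order middle, right, left. Each was seen past the edge or in the slot before I started the next.

- **Problem and fix:** The last cap landed standing on edge against the near wall, on top of the one before it. Its top stood at about deck height or slightly above. I lowered the shut fingertips into the slot and nudged it sideways until it fell to the floor. The wrist force stayed at a few newtons. Nothing was gripped or lifted.
- **Last check:** The final pictures show all three caps apart on the slot floor, one lying flat and two on edge. The deck is clear, the gripper touches nothing, and the bottle, jar and tape look to be where they stood at the start. I compared those three by eye only and did not measure them again.

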